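# Drop a spent battery through the spring flap of the collection box

### The job

Put the spent 9-volt battery that lies on the sill of the battery collection box into the box without picking it up: push the spring flap well open with one finger and, while that finger holds it open, push the battery off the sill through the opening with the other finger. Keep the flap held until the battery has dropped in, then come away and let the flap spring shut. Do not pinch or lift the battery, do not shove it against the closed flap, and leave the other things on the bench where they are.

Things in the scene. Friction and masses are not known exactly. Their poses are not given: they have to be found in the camera images.
- sill_edge (a point): Middle of the inner edge of the collection box's aluminium sill, on its top face, 130 mm above the bench. x level into the mouth, y along the edge, z up. The sill is a flat shelf, x -90 to 0, y -115 to 115 mm, 4 mm thick, no lip; past the edge (x > 0) the opening under the flap leads down into the box. Mouth 222 mm wide between 4 mm cheeks that follow the shut flap's slope. Nothing stands above sill or flap.
- box_floor (a point): Middle of the floor inside the collection box, 126 mm below the sill's top; axes as at the sill edge. The box is white sheet metal (4 mm), screwed to the bench, 210 mm deep (x), 230 mm wide (y), 179 mm high, hollow, also under the sill. This point is 15 mm inwards (x) of the sill edge. Old batteries lie in it.
- flap_hinge (a point): Middle of the flap's hinge axis, which runs along y; 58 mm inwards of and 44 mm above the sill edge, same axes. Barrel 8 mm thick; right behind it the box's flat top, 49 mm above the sill, runs 62 mm back. Fingers come down in front of the barrel.
- flap (a joint): Flap angle, rad: 0 shut, stop at 1.05. Steel sheet 3 mm thick, 216 mm wide, 70 mm from hinge to lower edge. Shut, it slopes down and outwards to the sill edge, 37 degrees off level. Pushed, its lower edge swings inwards (+x) and down; at 0.92 it hangs straight down. 2 to 5 N at the lower half opens it; a spring shuts it when let go. At 0.5 or more the battery drops through freely.
- flap_lip (a point): Middle of the flap's lower edge, moves with the flap; shut, it lies about 2 mm in from the sill edge and 2 mm above it.
- battery_mid (a point): Centre of the spent battery: black and copper 9 V block, 26.5 x 47 x 17.5 mm (x, y, z), about 45 g, terminals on its +y end. It lies flat on the sill, long side roughly along the edge, its centre 28 to 48 mm before the edge and up to 50 mm either side of the middle. x and y level, z up.
- fresh_battery: Bystander: a fresh 9 V battery standing on end on the bench, 26.5 x 17.5 x 47 mm high; origin at its underside.
- smoke_alarm: Bystander: white round smoke alarm, 102 mm across, 36 mm high, on the bench; origin at the centre of its underside.
- junction_box: Bystander: round cast-metal junction box, 98 mm across (116 mm over its spouts), 47 mm high, on the bench; origin at the centre of its underside.
- parts_bin: Bystander: yellow open-fronted parts bin, 170 x 130 x 90 mm, on the bench beyond the collection box; origin at the centre of its underside.
Mind the look-alikes: they are no part of the job. What is shaped like the part that bears battery_mid but purple is not meant.

How it is judged:
By the outcome, as a careful person would: the job done as asked, in the order asked, and still so for the second after the job is handed in, with the robot touching nothing.
It also fails if it takes over 42 s, if anything falls off the work surface, if the arm or the gripper's body presses on something with over 40 N, if the wrist force passes 120 N, or if a joint passes its speed limit or range.

### The arm

A 7-joint arm with a two-finger parallel gripper is mounted at the origin on the work surface. World frame = base frame: x ahead of the robot, y to its left, z up, the work surface at z = 0. Lengths are in m, angles in rad, forces in N, time in s.
With the tool pointing down it reaches from about 0.35 to 0.9 m from the base axis. Payload 7.2 kg.
Tool frame: the origin (TCP) lies at the very end of the fingers, on their centre line; the grasp point (between the pads) lies manip.grasp_offset behind it (manip.grasp_offset is the distance from the TCP to the grasp point, in m); z points along the fingers, y is the line along which they close (so a half turn about z gives the same grasp; the last joint's range is limited). The gripper opens to 88 mm and grips with 3 to 60 N. Pads are 20 mm wide; open, the fingers measure 115 mm over their backs; the gripper's body (75 mm by 178 mm) begins 61 mm behind the grasp point.
Start: joints at [-1.251, 0.411, -0.013, 1.596, 0.006, 1.134, -0.082], TCP at [0.236, 0.579, 0.223] pointing down, gripper open.
Joint ranges: [-2.95, 2.95], [-0.29, 1.99], [-1.47, 1.44], [0.14, 2.54], [-1.03, 4.17], [0.13, 1.85], [-2.86, 2.86]. Speed limits (rad/s): [2.39, 2.39, 3.01, 3.01, 3.14, 3.14, 3.14].

### API

Orientations are given as a 3x3 rotation matrix whose columns are the frame's x, y, z axes.
In Python, from plant import manip gives the robot as it stands. The module is installed in compiled form; this text tells all that it offers.
- The arm moves only by the tool apply_moves, never from a script. Its argument "targets" is one flat list of numbers, 5 for each row, row after row: the shift along the tool's x, y, z in m, then the turn about the tool's z in units of 5 degrees (1.0 is 5 degrees), then the finger opening in m, from 0 to 0.0878. In form: [dx, dy, dz, roll, jaw, dx, dy, dz, roll, jaw, ...]. A call has 1 to 20 rows; each row shifts and turns the commanded pose from where the row before left it, along the tool's axes as they then stand; what a row does not reach is not made up. A row lasts 1/12 s, in which the tool goes at most 41.7 mm and 7.16 degrees, less where a joint would pass 70% of its speed; a pose out of reach is approached as far as the arm can. A call with a gripper value outside its range is refused whole. The fingers move at their own pace and stop on an object; "grip_force" is the grip in N (left out, the last holds). Time passes only in rows, so rows that do not move let the fingers close. It gives the time, the measured TCP pose, the force, the opening and the grip force at its end, in the units of the state.
- manip.get_obs(): the state, without advancing time (a new reading comes with each control period).
- manip.snapshot(name): name is "scene" or "top" or "wrist"; returns a dict with "frame" (480x640x3 uint8, red, green, blue), "mtx" (3x3 intrinsics, pixels), "k1" (the pictures are not rectified: a ray, as slopes to the right and down, at radius r is drawn at 1 + k1 r^2 times it, then the intrinsics apply), "R" (3x3) and "t" (3): a world point X has camera coordinates R X + t; the wrist camera has in their place "T_tool_cam" (4x4, takes a point from camera to tool coordinates, whose origin is the TCP and whose axes are the flange's). Camera axes: x right, y down, z forward; pixel columns grow to the right and rows downward; lengths in m; the calibration is good to about 2 mm. A picture is of the moment at which its call begins: read the wrist's pose just before it. There is no depth.
- manip.sign_off(): hands the job in; it is judged then, once.
The state is a dict: "time": time; "joint_positions": joint angles; "joint_velocities": joint speeds; "joint_efforts": joint torques, N m; "tool_pos": TCP position; "orientation": TCP orientation; "force": force on the tool from outside, world axes, zero at the start; "moment": the same for the moment, N m; "opening": finger opening in m; "grasp_force": force on a finger pad.
Only numpy, scipy, OpenCV 4.12 (cv2) and the standard library are available. Lean on these libraries where they do the work, as an engineer would, in place of code of your own. Each camera call takes 0.05 s, during which the arm holds its last target. There are 200 camera calls.

## Working session

There is one attempt and no reset: what is moved stays moved. The work goes in short steps, Python scripts to look and compute and a tool call to move; the robot and the scene stay as the last step left them, time stands still between calls to the robot, and variables do not carry over. Pictures are saved under pics/ and viewed, at most 10 in all, crops included, and the job is handed in when it is done.

Besides the shell and the picture viewer there is one more tool, called after "Emit:" as name(argument=value, ...), one argument or row to a line, values as JSON. apply_moves: Moves the arm, as the interface text tells. Its arguments: {"type":"object","properties":{"targets":{"type":"array","items":{"type":"number"}},"grip_force":{"type":"number"}},"required":["targets"]}

```bash
mkdir -p pics; python3 - <<'E'
from plant import manip
import cv2,numpy as np
o=manip.get_obs();print(o['time'],o['tool_pos'],o['orientation'],o['opening'],manip.grasp_offset)
for n in('scene','top'):
    s=manip.snapshot(n);cv2.imwrite(f'pics/{n}0.png',s['frame'][:,:,::-1]);np.savez(f'{n}.npz',**s)
    print(n,s['mtx'],s['k1'],s['R'],s['t'])
E
```

```text
0.0 [0.2361999  0.57811029 0.22182504] [[-9.25754531e-01  3.78124725e-01 -4.90838049e-04]
 [ 3.78125026e-01  9.25753319e-01 -1.50217781e-03]
 [-1.13615616e-04 -1.57624606e-03 -9.99998751e-01]] 0.08788938249553116 0.0187
scene [[447.63880296   0.         314.06883973]
 [  0.         447.63880296 231.97764173]
 [  0.           0.           1.        ]] 0.02337528061473795 [[ 0.87690109  0.48065931  0.00333141]
 [ 0.31636881 -0.5719286  -0.7568411 ]
 [-0.36187739  0.66472875 -0.65359043]] [-0.5306286   0.00508498  1.14293946]
top [[489.62091411   0.         309.17951203]
 [  0.         489.62091411 237.74960328]
 [  0.           0.           1.        ]] 0.020383193702696246 [[-0.02832327 -0.99953955 -0.010885  ]
 [-0.99048783  0.02953033 -0.13439428]
 [ 0.13465384  0.00697497 -0.99086815]] [0.14762337 0.55944428 1.00303891]
```

View pics/scene0.png

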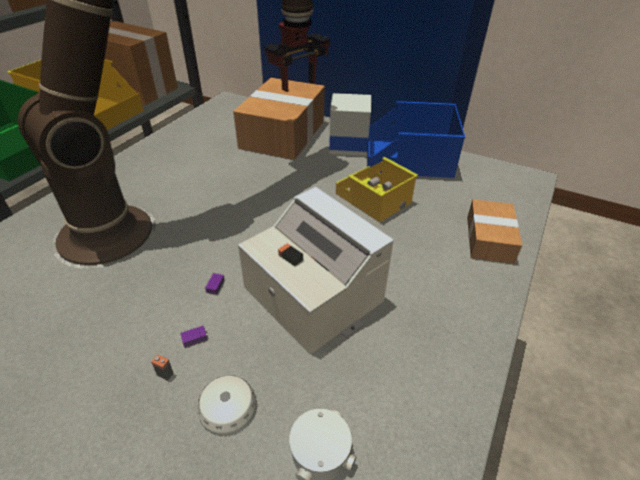

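View pics/top0.png

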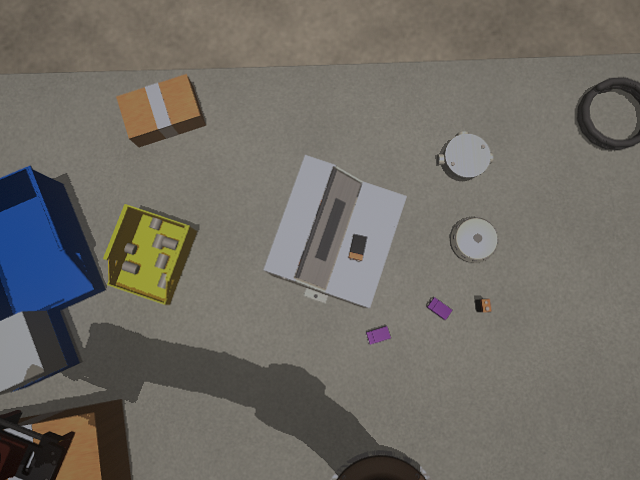

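Candidates in the top picture are the black/copper block on the sill (357,247), the upright fresh battery (483,305), and purple look-alikes at (378,335) and (439,308). The one on the sill is the match. I'll check it in a close crop.

```bash
python3 - <<'E'
import cv2
i=cv2.imread('pics/top0.png')[150:312,258:414]
cv2.imwrite('pics/crop.png',cv2.resize(i,None,fx=3.7,fy=3.7,interpolation=cv2.INTER_CUBIC))
E
```

```text
(no output)
```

View pics/crop.png

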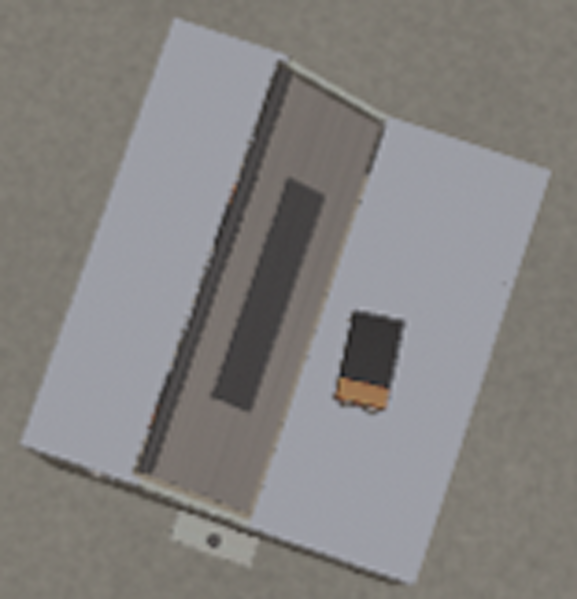

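```bash
cat >h.py <<'E'
import numpy as np,cv2
def world(s,px,z):
    K,k1=s['mtx'],np.array([s['k1'],0,0,0,0])
    k=float(s['k1']);p=cv2.undistortPoints(np.array(px,float).reshape(-1,1,2),s['mtx'],np.array([k,0,0,0,0])).reshape(-1,2)
    R,t=s['R'],s['t'];C=-R.T@t;d=np.c_[p,np.ones(len(p))]@R
    z=np.broadcast_to(z,len(p));return C+d*((z-C[2])/d[:,2])[:,None]
E
python3 - <<'E'
from h import *
s=np.load('top.npz');c=lambda L:(np.array(L,float)+.5)/3.7-.5+[258,150]
np.set_printoptions(precision=4,suppress=True)
S=world(s,c([(550,171),(415,583)]),.13);print(S,np.linalg.norm(S[0]-S[1]))
yv=(S[1]-S[0])/np.linalg.norm(S[1]-S[0]);xv=np.array([yv[1],-yv[0],0])
E=S.mean(0)+.09*xv;print('edge',E,'x',xv,'y',yv, np.degrees(np.arctan2(xv[1],xv[0])))
f=lambda P:np.c_[(P-E)@xv,(P-E)@yv,P[:,2]]
print('top back corners',f(world(s,c([(175,17),(22,442)]),.179)))
print('edge ends',f(world(s,c([(385,120),(252,517)]),.132)))
B=world(s,c([(352,312),(404,320),(388,410),(336,403)]),.1475);print(f(B),f(B.mean(0)[None]))
E
```

```text
[[ 0.6281 -0.0615  0.13  ]
 [ 0.4146  0.0194  0.13  ]] 0.22824241269521414
edge [0.5532 0.0631 0.13  ] x [0.3544 0.9351 0.    ] y [-0.9351  0.3544  0.    ] 69.24290806008804
top back corners [[ 0.1192 -0.1151  0.179 ]
 [ 0.1194  0.1137  0.179 ]]
edge ends [[ 0.001  -0.1115  0.132 ]
 [-0.0001  0.1097  0.132 ]]
[[-0.0146 -0.0058  0.1475]
 [-0.0411 -0.0106  0.1475]
 [-0.0479  0.0362  0.1475]
 [-0.0217  0.0414  0.1475]] [[-0.0313  0.0153  0.1475]]
```

The close crop confirms it: a black block with a copper terminal end at the bottom, which is sill +y. The sill and edge geometry check out against the given sizes (228 vs 230 mm, edge at x≈0, box back at 119). The battery is at sill (-31, 15) mm, yawed about 8.6°.

The plan is to set the jaw line along the battery's short axis. The leading finger's back opens the flap, and then the jaws close while the TCP follows, so the flap finger stands still and the trailing finger pushes the battery.

```bash
cat >>h.py <<'E'
E0=np.array([.5532,.0631,.13]);xv=np.array([.3544,.9351,0]);yv=np.array([-.9351,.3544,0]);zv=np.array([0,0,1.])
A=np.c_[xv,yv,zv]
S2W=lambda p:E0+A@(np.array(p)/1000)
W2S=lambda p:A.T@(np.array(p)-E0)*1000
E
python3 - <<'E'
from h import *
from plant import manip
np.set_printoptions(precision=4,suppress=True)
o=manip.get_obs();R=np.array(o['orientation']);p=o['tool_pos']
ty=R[:,1];print('tool y ang',np.degrees(np.arctan2(ty[1],ty[0])),'want',69.24+8.6)
T=S2W([-36.8,14.1,60]);print(T,'delta tool',R.T@(T-p))
E
```

```text
tool y ang 67.7811153531001 want 77.83999999999999
[0.527  0.0337 0.19  ] delta tool [-0.4751 -0.3941  0.0325]
```

Emit:
apply_moves(
  targets=[0,0,-0.02,0,0.0878,-0.026,-0.022,0,0,0.0878,-0.026,-0.022,0,0,0.0878,-0.026,-0.022,0,0,0.0878,-0.026,-0.022,0,0,0.0878,-0.026,-0.022,0,0,0.0878,-0.026,-0.022,0,0,0.0878,-0.026,-0.022,0,0,0.0878,-0.026,-0.022,0,0,0.0878,-0.026,-0.022,0,0,0.0878,-0.026,-0.022,0,0,0.0878,-0.026,-0.022,0,0,0.0878,-0.026,-0.022,0,0,0.0878,-0.026,-0.022,0,0,0.0878,-0.026,-0.022,0,0,0.0878,-0.026,-0.022,0,0,0.0878,-0.026,-0.022,0,0,0.0878,-0.026,-0.02,0,0,0.0878,-0.007,0,0,0,0.0878],
  grip_force=25,
)

```text
time: 1.68
tool_pos: [0.5128, 0.0582, 0.2427]
orientation: [[-0.923, 0.385, 0.001], [0.385, 0.923, -0.002], [-0.002, -0.002, -1.0]]
force: [-0.7, -1.3, -0.4]
opening: 0.0878
grasp_force: 0.0
```

Emit:
apply_moves(
  targets=[0,0,0,-1,0.0878,0,0,0,-1,0.0878,0,0,0.015,0,0.0878,0,0,0,0,0.0878,0,0,0,0,0.0878],
)

```text
time: 2.1
tool_pos: [0.5106, 0.0646, 0.227]
orientation: [[-0.977, 0.212, -0.002], [0.212, 0.977, -0.0], [0.002, -0.001, -1.0]]
force: [0.6, 0.5, -0.3]
opening: 0.0876
grasp_force: 0.0
```

```bash
cat >>h.py <<'E'
def look(name,to=(-36.8,14.1,60)):
    from plant import manip
    np.set_printoptions(precision=4,suppress=True)
    o=manip.get_obs();R=np.array(o['orientation']);p=np.array(o['tool_pos']);ty=R[:,1]
    print('t',o['time'],'sill',W2S(p),'yang',np.degrees(np.arctan2(ty[1],ty[0])),'F',o['force'],'op',o['opening'],'delta',R.T@(S2W(to)-p))
    if name:
        s=manip.snapshot('wrist');cv2.imwrite(f'pics/{name}.png',s['frame'][:,:,::-1])
        T=np.eye(4);T[:3,:3]=R;T[:3,3]=p
        C=np.linalg.inv(T@s['T_tool_cam']);np.savez(name+'.npz',mtx=s['mtx'],k1=s['k1'],R=C[:3,:3],t=C[:3,3])
E
python3 -c "
from h import *;look('w1')"
```

```text
t 2.1 sill [-13.7245  40.3286  97.0157] yang 77.75173448385813 F [ 0.5583  0.5289 -0.3498] op 0.08764153459260557 delta [-0.0226 -0.0267  0.037 ]
```

View pics/w1.png

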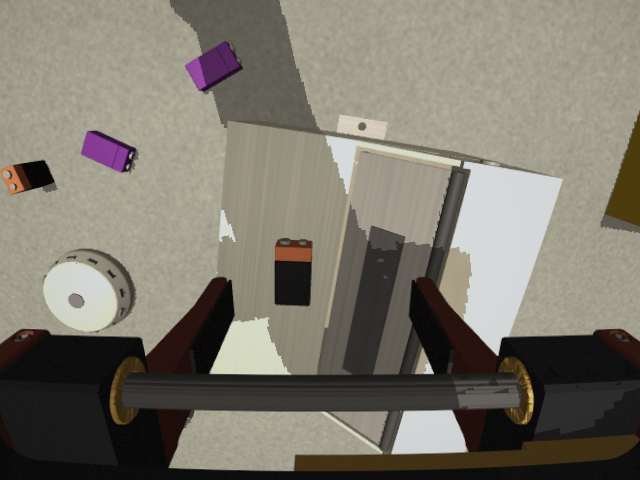

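The wrist view shows the battery with top-face corners at about (276,243), (312,243), (310,306) and (275,304). It is square to the fingers, and the right finger is over the flap. I'll cross-check its position.

```bash
python3 -c "
from h import *
np.set_printoptions(precision=1,suppress=True)
s=np.load('w1.npz')
P=world(s,[(276,243),(312,243),(310,306),(275,304)],.1475)
for q in list(P)+[P.mean(0)]: print(W2S(q))
P=world(s,[(326,326),(229,122)],.13)
for q in P: print(W2S(q))
"
```

```text
[-45.2  38.4  17.5]
[-20.3  42.2  17.5]
[-14.8  -7.   17.5]
[-40.7  -9.3  17.5]
[-30.3  16.1  17.5]
[  1.4 -32.7   0. ]
[-88.6 114.4   0. ]
```

Both views agree to within 1 mm. Next is staging, then down to 20 mm above the sill.

Emit:
apply_moves(
  targets=[-0.012,-0.014,0.01,0,0.0878,-0.011,-0.013,0.01,0,0.0878,0,0,0.017,0,0.0878,0,0,0.015,0,0.0878,0,0,0.015,0,0.0878,0,0,0,0,0.0878,0,0,0,0,0.0878],
)

```text
time: 2.73
tool_pos: [0.5279, 0.0333, 0.1608]
orientation: [[-0.977, 0.212, -0.001], [0.212, 0.977, -0.0], [0.001, -0.0, -1.0]]
force: [-0.3, -0.1, 0.7]
opening: 0.0878
grasp_force: 0.0
```

```bash
python3 -c "
from h import *;look(None,(-36.8,14.1,20))"
```

```text
t 2.7333 sill [-36.8355  13.0523  30.7802] yang 77.77338692041121 F [-0.3166 -0.0507  0.7292] op 0.08783049005443216 delta [0.001  0.0002 0.0108]
```

Emit:
apply_moves(
  targets=[0.001,0,0.006,0,0.0878,0,0,0.006,0,0.0878,0,0.003,0.001,0,0.0878,0,0.003,0.001,0,0.0878,0,0.003,0.001,0,0.0878,0,0.003,0.001,0,0.0878,0,0.003,0.001,0,0.0878,0,0.003,0.002,0,0.0878,0,0.003,0.002,0,0.0878,0,0.003,0.002,0,0.0878,0,0.002,0.002,0,0.0878,0,0,0.001,0,0.0878,0,0,0,0,0.0878,0,0,0,0,0.0878],
)

```text
time: 3.9
tool_pos: [0.5325, 0.0589, 0.1346]
orientation: [[-0.977, 0.211, -0.0], [0.211, 0.977, 0.0], [0.0, 0.0, -1.0]]
force: [-0.9, -2.1, 2.7]
opening: 0.0879
grasp_force: 1.7
```

```bash
python3 -c "
from h import *;look('w2',(-10.8,18,5))
from plant import manip
s=manip.snapshot('scene')['frame'][170:360,220:420,::-1]
w=cv2.imread('pics/w2.png')
cv2.imwrite('pics/two.png',np.vstack([cv2.resize(s,(400,380),interpolation=2),w[150:370,120:520]]))
"
```

```text
t 3.9 sill [-11.2683  17.9171   4.6125] yang 77.79208972087639 F [-0.9436 -2.1473  2.7296] op 0.08790599131060534 delta [ 0.      0.0005 -0.0004]
```

View pics/two.png

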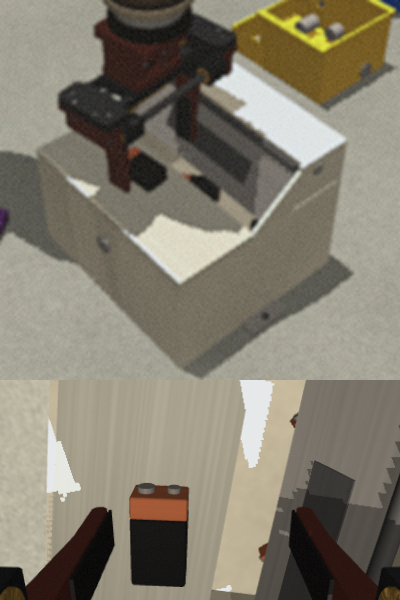

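The flap is held open, the inside of the box is visible, and the battery is still in place with the left finger behind it. I'll close the jaws while the TCP follows at half the rate.

Emit:
apply_moves(
  targets=[0,0.0015,0,0,0.0848,0,0.0015,0,0,0.0818,0,0.0015,0,0,0.0788,0,0.0015,0,0,0.0758,0,0.0015,0,0,0.0728,0,0.0015,0,0,0.0698,0,0.0015,0,0,0.0668,0,0.0015,0,0,0.0638,0,0,0,0,0.0638,0,0,0,0,0.0638],
)

```text
time: 4.83
tool_pos: [0.5351, 0.0707, 0.1346]
orientation: [[-0.977, 0.211, -0.0], [0.211, 0.977, 0.0], [0.0, 0.0, -1.0]]
force: [-1.6, -3.2, 1.6]
opening: 0.0639
grasp_force: 1.7
```

```bash
python3 -c "
from h import *;look('w3',(-10.8+11.9,19.8,5))"
```

```text
t 4.8333 sill [ 0.708  19.6386  4.5989] yang 77.79486013724595 F [-1.572  -3.1965  1.6472] op 0.06387321995102611 delta [ 0.0001  0.0004 -0.0004]
```

View pics/w3.png

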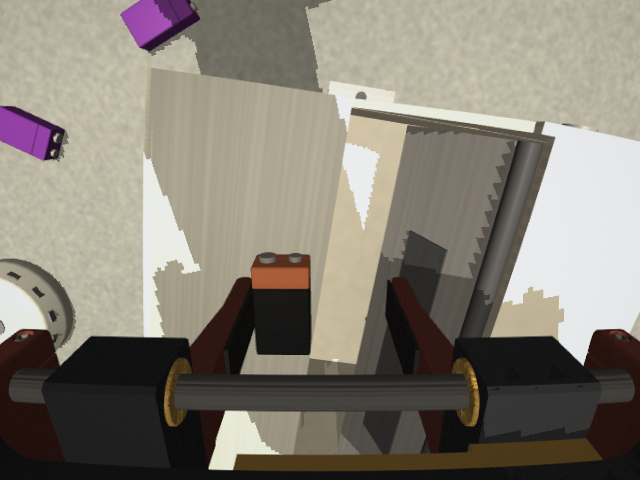

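The left finger is on the battery's back face (battery at about (281,305)), moving it squarely, and the flap is still open. Continuing.

Emit:
apply_moves(
  targets=[0,0.0015,0,0,0.0608,0,0.0015,0,0,0.0578,0,0.0015,0,0,0.0548,0,0.0015,0,0,0.0518,0,0.0015,0,0,0.0488,0,0.0015,0,0,0.0458,0,0.0015,0,0,0.0428,0,0.001,0,0,0.0408,0,0,0,0,0.0408,0,0,0,0,0.0408,0,0,0,0,0.0408],
)

```text
time: 5.8
tool_pos: [0.5376, 0.0819, 0.1347]
orientation: [[-0.977, 0.212, 0.0], [0.212, 0.977, 0.0], [0.0, 0.0, -1.0]]
force: [-1.3, -2.7, 0.6]
opening: 0.0408
grasp_force: 1.7
```

```bash
python3 -c "
from h import *;look('w4',(-10.8+23.4,21.5,5))"
```

```text
t 5.8 sill [12.0657 21.2487  4.7012] yang 77.788408303129 F [-1.2815 -2.6872  0.6233] op 0.040753681344143214 delta [ 0.0002  0.0006 -0.0003]
```

View pics/w4.png

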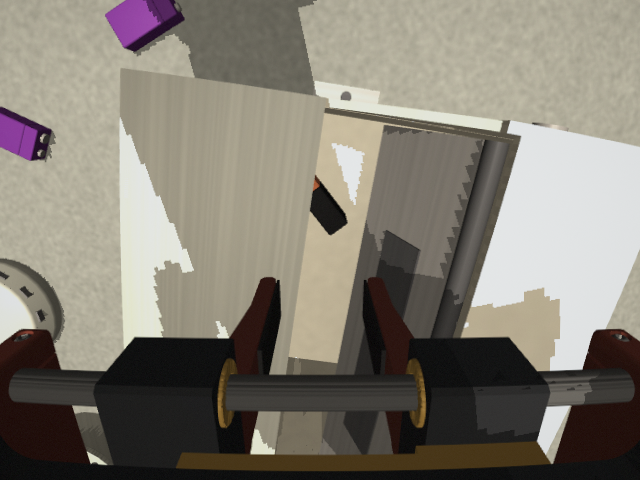

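The battery has dropped; it lies on the box floor at (328,205), and the sill is empty. I'll back off and rise.

Emit:
apply_moves(
  targets=[0,0,0,0,0.0408,0,0,0,0,0.0408,0,-0.001,-0.004,0,0.0408,0,-0.001,-0.004,0,0.0408,0,-0.001,-0.005,0,0.0408,0,-0.001,-0.005,0,0.0408,0,-0.001,-0.006,0,0.0408,0,-0.001,-0.008,0,0.0408,0,0,-0.01,0,0.0408,0,0,-0.015,0,0.0408,0,0,-0.02,0,0.0408,0,0,-0.02,0,0.0408,0,0,-0.02,0,0.0408,0,0,-0.02,0,0.0408,0,0,0,0,0.0408,0,0,0,0,0.0408,0,0,0,0,0.0408,0,0,0,0,0.0408],
)

```text
time: 7.35
tool_pos: [0.5358, 0.0761, 0.2708]
orientation: [[-0.977, 0.211, -0.001], [0.211, 0.977, -0.0], [0.001, -0.0, -1.0]]
force: [0.4, -0.3, 0.4]
opening: 0.041
grasp_force: 0.0
```

```bash
python3 -c "
from h import *;look('w5')"
```

```text
t 7.35 sill [  5.9411  20.8769 140.8354] yang 77.79854024831762 F [ 0.3876 -0.2996  0.3984] op 0.040959313899898826 delta [-0.0004 -0.0432  0.0809]
```

View pics/w5.png

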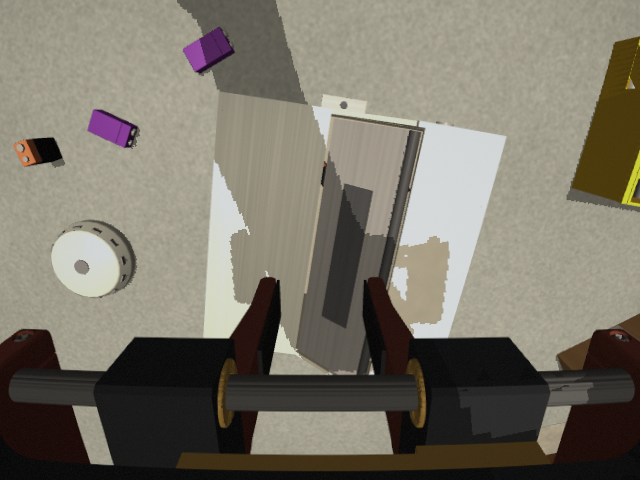

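The flap is shut, the sill is clear, the bystanders haven't moved, and the arm is free. Handing in.

```bash
python3 -c "
from plant import manip;print(manip.sign_off())"
```

```text
the job is handed in; nothing more can be done
None
```

The spent battery was pushed off the sill into the box while one finger held the flap open. The flap then sprang shut, the other things on the bench stayed where they were, and the job was handed in at about 7.4 s of the 42 s allowed; the hand-in returned no verdict.

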